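# Fold open the spice cupboard's bifold door

### The arm

A 6-joint arm with a two-finger parallel gripper is mounted at the origin on the work surface. World frame = base frame: x ahead of the robot, y to its left, z up, the work surface at z = 0. Lengths are in mm, angles in rad, forces in N, time in s.
With the tool pointing down it reaches from about 275 to 825 mm from the base axis. Payload 5.2 kg.
Tool frame: the origin (TCP) lies at the very end of the fingers, on their centre line; the grasp point (between the pads) lies 19 mm behind it; z points along the fingers, y is the line along which they close (so a half turn about z gives the same grasp; the last joint's range is limited). The gripper opens to 93 mm and grips with 3 to 60 N. Pads are 15 mm wide; open, the fingers measure 128 mm over their backs; the gripper's body (75 mm by 188 mm) begins 65 mm behind the grasp point.
Start: joints at [0.982, 0.259, 1.535, -0, 1.348, -0.203], TCP at [206.944, 509.587, 218.653] pointing down, gripper open.
Joint ranges: [-3.14, 3.14], [-0.91, 2.08], [0.19, 2.58], [-1.22, 4.36], [0.22, 2.71], [-3.12, 3.12]. Speed limits (rad/s): [2.57, 2.57, 3.14, 3.14, 3.14, 3.14].

### API

Orientations are given as [roll, pitch, yaw] about the fixed x, y, z axes, in that order (R = Rz(yaw) Ry(pitch) Rx(roll)).
In Python, from bench import robot gives the robot as it stands. The module is installed in compiled form; this text tells all that it offers. Calls block until the motion is done:
- robot.move_ptp(position, orientation): joint-space move of the TCP to a pose.
- robot.move_linear(position, ori=None, speed=150, f_stop=None): straight line of the TCP; ori=None keeps the orientation; speed is the mean speed in mm/s. With f_stop (N) it stops when the force on the tool has changed by that much, and returns True; else False.
- robot.move_j(angles): joint-space move.
- robot.move_gripper(opening): opening from 0.0 (shut) to 1.0 (fully open); the grip force is fixed at half the most; returns when the fingers have stopped.
- robot.sleep(seconds).
- robot.inverse_kinematics(position, orientation): joint angles nearest the present ones, or None.
- robot.get_image(name): name is "side" or "top"; returns a dict with "img" (420x560x3 uint8, blue, green, red), "fovy" (degrees; the focal length in pixels is half the picture's height over the tangent of half this angle, whatever the lens; pixels are square), "cx", "cy" (the principal point, pixels), "eye" and "orientation" of the camera in the world. Camera axes: x right, y down, z forward; pixel columns grow to the right and rows downward; lengths in mm; the calibration is good to about 2 mm. A picture is of the moment at which its call begins. There is no depth.
A pose or a line that the arm cannot do raises robot.MotionError and nothing moves.
- robot.hand_in(): hands the job in; it is judged then, once.
Readings, each from a call of its own:
- robot.current_t(): time.
- robot.current_qpos(): joint angles.
- robot.current_joint_vel(): joint speeds.
- robot.current_joint_efforts(): joint torques, N m.
- robot.current_tcp_pos(): TCP position.
- robot.current_eef_rot(): TCP orientation.
- robot.current_contact_force(): force on the tool from outside, world axes, zero at the start.
- robot.current_ft_torque(): the same for the moment, N m.
- robot.current_gripper_width(): opening from 0.0 (shut) to 1.0 (fully open).
- robot.current_finger_force(): force on a finger pad.
Only numpy, scipy, OpenCV 4.12 (cv2) and the standard library are available. Lean on these libraries where they do the work, as an engineer would, in place of code of your own. Each camera call takes 0.05 s, during which the arm holds its last target. There are 200 camera calls.

### The job

Two small cupboards stand side by side: one is closed by a single door, the other by a bifold door of two narrow panels under a metal track. Take the bifold door by its bar handle and pull, so that both panels fold together along the track, until the door is folded all the way open, then let go. Leave the single door shut and the lentil jar standing where it is.

Things in the scene. Friction and masses are not known exactly. Their poses are not given: they have to be found in the camera images.
- bifold_door (a joint): Opening angle (rad) of the bifold door's jamb panel: the left half seen from the robot, hinged at the cupboard's left side; the right half follows by itself, its far edge running in the track. Each is 118 mm wide, 12 mm thick. 0 = shut and flat; starts a little ajar, the fold standing out to the robot; grows to the stop at 1.40 (fully folded). Needs 2 to 4 N at the handle; stays where left.
- bifold_handle (a point): Upright steel bar handle, 12 mm thick, 62 mm long, on the jamb panel 20 mm from the middle fold, stems joining it to the panel 40 mm behind. Origin on the bar's axis 22 mm below its top, 210 mm above the worktop: grip here from above, fingers left and right of the bar. Axes turn with the panel: x from the bar straight into the panel, y along the panel to its hinge, z up.
- bifold_hinge (a point): Foot of the jamb panel's upright hinge axis, at x = +46, y = +98 mm in the handle's axes; opening turns panel and handle clockwise about it, seen from above. Its wooden cupboard, front roughly to the robot, is 260 mm wide, 180 deep, 240 high, has an aluminium track along the roof's front edge, and a cup standing at the back of the roof.
- plain_door (a joint): Opening angle (rad) of the single 236 mm wide door of the other cupboard: same size and wood, but no track; a mortar stands at the back of its roof. Its like bar handle is near the left edge of its front, seen from the robot; it hinges on the right. The two cupboards stand side by side in either order. 0 = shut, as it starts; leave it shut.
- jar: Closed glass lentil jar with a cork lid, 62 mm in diameter and 120 mm high, standing loose on the worktop midway in front of the gap between the cupboards, clear of the doors' swing. Origin at the centre of its underside, z up. To be left standing where it is.

How it is judged:
By the outcome, as a careful person would: the job done as asked, in the order asked, and still so for the second after the job is handed in, with the robot touching nothing.
It also fails if it takes over 37 s, if anything falls off the work surface, if the arm or the gripper's body presses on something with over 40 N, if the wrist force passes 120 N, or if a joint passes its speed limit or range.

## Working session

There is one attempt and no reset: what is moved stays moved. The work goes in short steps, each a Python script; the robot and the scene stay as the last script left them, time stands still between calls to the robot, and variables do not carry over. Pictures are saved under pics/ and viewed, at most 10 in all, crops included, and the job is handed in when it is done.

```bash
mkdir -p pics; cat > h.py <<'E'
import numpy as np, cv2
from scipy.spatial.transform import Rotation as R
from bench import robot
def cam(n):
    d=robot.get_image(n); return d
def rot(d):
    o=np.array(d["orientation"],float)
    return o if o.shape==(3,3) else R.from_euler('xyz',o).as_matrix()
def ray(d,u,v):
    h=d["img"].shape[0]; f=h/2/np.tan(np.radians(d["fovy"])/2)
    return rot(d)@np.array([(u-d["cx"])/f,(v-d["cy"])/f,1.])
def at_z(d,u,v,z):
    r=ray(d,u,v); e=np.array(d["eye"]); return e+r*(z-e[2])/r[2]
def proj(d,p):
    h=d["img"].shape[0]; f=h/2/np.tan(np.radians(d["fovy"])/2)
    c=rot(d).T@(np.array(p)-d["eye"]); return np.round([d["cx"]+f*c[0]/c[2],d["cy"]+f*c[1]/c[2]],1)
E
python3 - <<'E'
from h import *
for n in("side","top"):
    d=cam(n); cv2.imwrite(f"pics/{n}0.png",cv2.resize(d["img"],(784,588),interpolation=cv2.INTER_CUBIC))
    print(n,{k:d[k] for k in d if k!="img"})
print(robot.current_t())
E
```

```text
side {'fovy': 57.40371941700333, 'cx': 278.4256763099159, 'cy': 205.79854570212242, 'eye': array([ 321.12430512, -546.60275246,  736.48574776]), 'orientation': array([-2.3466459 ,  0.00440806, -0.37751342])}
top {'fovy': 47.62416408299129, 'cx': 277.7367510644848, 'cy': 202.7272217434966, 'eye': array([ 335.23216417,  -18.5933291 , 1250.64349025]), 'orientation': array([-2.94359834,  0.00505811, -1.59355963])}
0.1
```

View pics/top0.png

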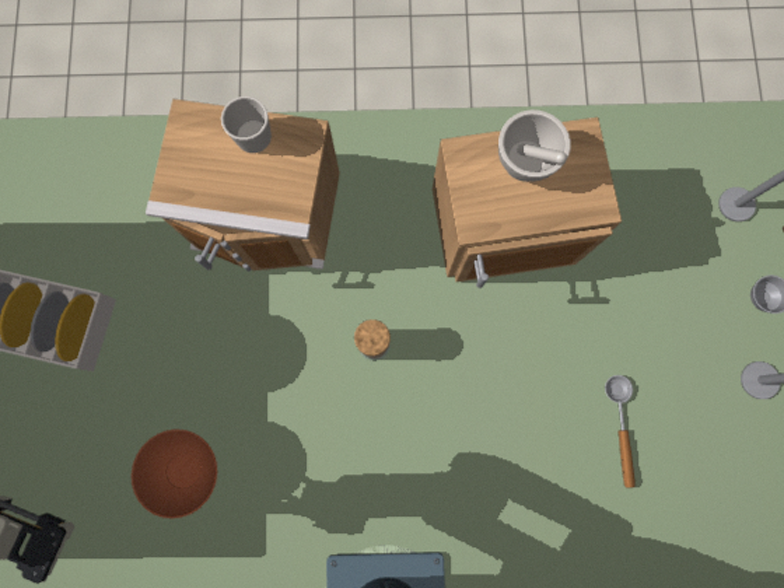

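View pics/side0.png

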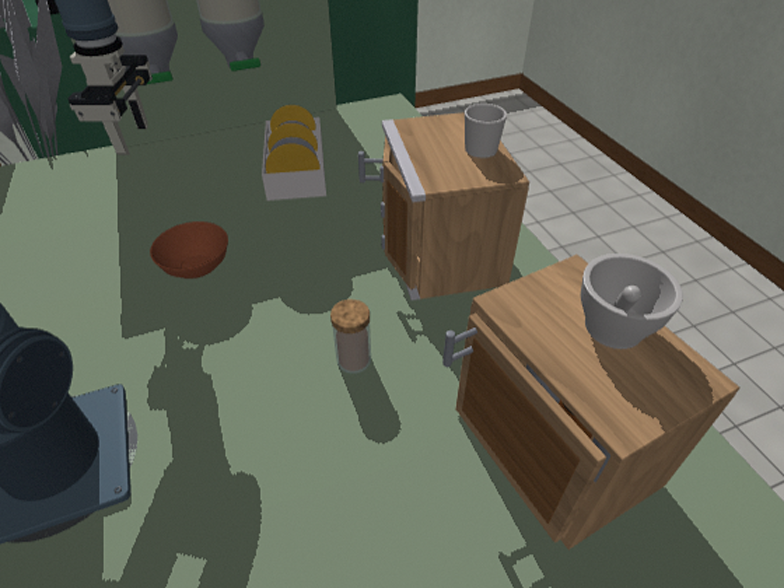

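The top view shows the bifold cupboard on the left, under the track, with its handle's bar top near (203,262). The single-door cupboard is on the right, the jar is at (372,338), and a plate rack stands left of the swing. In the side view the bifold handle is near (362,165).

```bash
python3 - <<'E'
from h import *
t=cam("top");s=cam("side")
# crops: x5, top from (100,135), side from (245,80)
a=cv2.resize(t["img"][135:205,95:245],None,fx=5,fy=5,interpolation=cv2.INTER_CUBIC)
b=cv2.resize(s["img"][75:145,240:390],None,fx=5,fy=5,interpolation=cv2.INTER_CUBIC)[:240]
cv2.imwrite("pics/crop.png",np.vstack([a,b]))
E
```

```text
(no output)
```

View pics/crop.png

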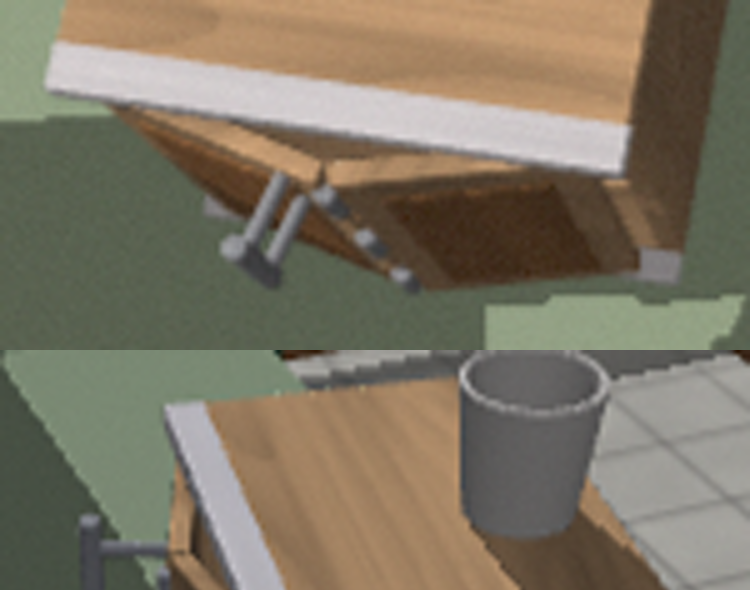

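In the enlarged crop the bar's top is at (235,248) in the top view and (90,518) in the side view. The track's front edge runs from (47,92) to (625,172), and the fold is near (322,178).

```bash
python3 - <<'E'
from h import *
t=cam("top");s=cam("side")
T=lambda u,v,z:at_z(t,95+u/5,135+v/5,z)
bt=T(235,248,232); print("bar top",bt,"side",at_z(s,240+90/5,75+168/5,232), "proj side",proj(s,bt))
# stereo
e1,e2=np.array(t["eye"]),np.array(s["eye"]);r1=ray(t,142,184.6);r2=ray(s,258,108.6)
k=np.linalg.lstsq(np.c_[r1,-r2],e2-e1,rcond=None)[0];print("stereo",e1+r1*k[0],e2+r2*k[1])
for z in(240,250):
  L,Rr=T(47,92,z),T(625,172,z);print("track",L,Rr,np.linalg.norm(L-Rr),np.degrees(np.arctan2(*(Rr-L)[[1,0]])))
print("fold top",T(322,178,235),"stem",T(280,178,225))
print("rack",[at_z(t,*p,60)[:2].round() for p in((81/1.4,262/1.4),(75,210),(55,262))], "jar",at_z(t,372/1.4,338/1.4,120))
E
```

```text
bar top [587.49991013 279.97968336 232.        ] side [590.19581948 278.3787183  232.        ] proj side [256.8 108.5]
stereo [587.84206072 280.38463775 230.61841446] [590.65477871 279.78590131 231.13949125]
track [658.67079146 363.44811687 240.        ] [615.78273616 107.09732265 240.        ] 259.9136683340375 -99.49774853619469
track [655.4704678  359.66793672 250.        ] [613.00677634 105.85365311 250.        ] 257.34190419720125 -99.49774853619468
fold top [617.66271631 241.66840237 235.        ] stem [620.89655407 262.99563308 225.        ]
rack [array([629., 547.]), array([568., 499.]), array([437., 541.])] jar [468.71265043  12.76670495 120.        ]
```

```bash
cat >> h.py <<'E'
B0=np.array([588.5,280.]);PSI0=np.radians(-27.5);PSI_END=np.radians(-9.5)-1.40
def r2(a): return np.array([[np.cos(a),-np.sin(a)],[np.sin(a),np.cos(a)]])
H=B0+r2(PSI0)@[46,98]
def bar(psi): return H+r2(psi)@[-46,-98]
E
python3 - <<'E'
from h import *
for off in(0,np.pi):
  for p in np.linspace(PSI0,PSI_END-.05,4):
    q=robot.inverse_kinematics([*bar(p),191],[np.pi,0,p+off]);print(off,bar(p),None if q is None else np.round(q,2))
E
```

```text
0 [588.5 280. ] [ 0.27  0.46  1.31 -0.    1.37  2.32]
0 [570.31458941 316.46037077] [ 0.34  0.46  1.31 -0.    1.37  2.77]
0 [566.89404743 357.06046544] [ 0.4   0.49  1.26  0.    1.39 -3.08]
0 [578.72287334 396.0495238 ] [ 0.44  0.55  1.16  0.    1.43 -2.66]
3.141592653589793 [588.5 280. ] [ 0.27  0.46  1.31  0.    1.37 -0.82]
3.141592653589793 [570.31458941 316.46037077] [ 0.34  0.46  1.31  0.    1.37 -0.38]
3.141592653589793 [566.89404743 357.06046544] [ 0.4   0.49  1.26 -0.    1.39  0.06]
3.141592653589793 [578.72287334 396.0495238 ] [ 0.44  0.55  1.16 -0.    1.43  0.49]
```

Offset π keeps joint 6 well within its range.

```bash
python3 - <<'E'
from h import *
o=[np.pi,0,PSI0+np.pi]
robot.move_ptp([*B0,300],o)
robot.move_gripper(0.6)
print(robot.move_linear([*B0,191],o,speed=80,f_stop=6),robot.current_tcp_pos(),robot.current_contact_force(),robot.current_t())
t=cam("top");s=cam("side")
a=cv2.resize(t["img"][110:210,85:245],None,fx=4.5,fy=4.5,interpolation=cv2.INTER_CUBIC)[:300]
cv2.imwrite("pics/g1.png",np.vstack([cv2.resize(t["img"][130:200,95:245],None,fx=4,fy=4),cv2.resize(s["img"][70:150,200:350],None,fx=4,fy=4)]))
E
```

```text
False [588.8603772  280.08019044 191.67410871] [ 0.38650547 -0.31020151  0.64212341] 4.25
```

View pics/g1.png

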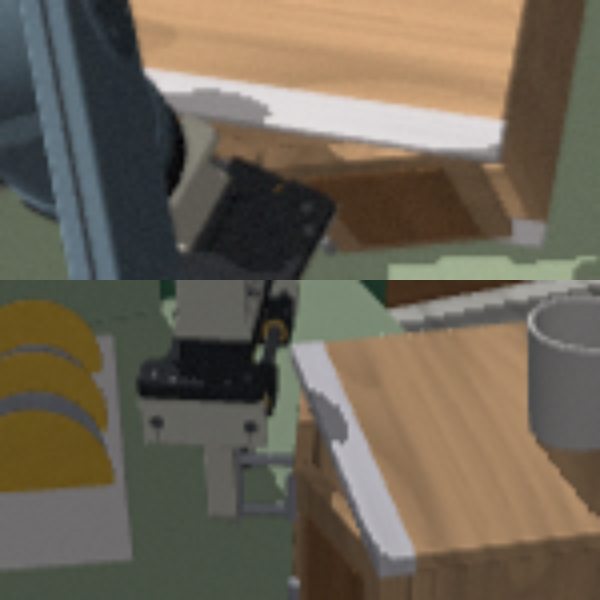

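The crops show the near finger at about (222,480), covering the bar with the stems coming out behind it, so the bar sits between the fingers. Next I close the gripper and pull.

```bash
python3 - <<'E'
from h import *
robot.move_gripper(0)
print(robot.current_gripper_width()*93,robot.current_finger_force(),robot.current_contact_force().round(1),robot.current_t())
off=np.zeros(2)
for p in np.linspace(PSI0,PSI0-np.radians(20),7)[1:]:
    f=np.array(robot.current_contact_force())[:2]; n=(bar(p)-H)/np.linalg.norm(bar(p)-H)
    off=off@n*n+np.clip(.05*(f@n),-1,1)*n
    robot.move_linear([*(bar(p)+off),191.7],[np.pi,0,p+np.pi],speed=30)
    f=np.array(robot.current_contact_force()); print(np.degrees(p).round(1),f.round(1),"rad",(f[:2]@n).round(1),off.round(1),robot.current_t())
print(robot.current_gripper_width()*93,robot.current_finger_force())
E
```

```text
11.509400099937311 30.00376135110855 [ 4.5  4.3 -3.1] 5.125
-30.8 [ 4.8  3.8 -4.7] rad -6.1 [0.3 0.2] 5.4833
-34.2 [ 3.4  2.7 -6.4] rad -4.3 [0.5 0.3] 5.8417
-37.5 [ 3.2  2.3 -8.3] rad -3.9 [0.7 0.4] 6.2
-40.8 [ 2.   0.1 -9.6] rad -1.8 [0.9 0.4] 6.5583
-44.2 [-2.2 -0.9 -9.5] rad 2.4 [1.  0.4] 6.9167
-47.5 [-5.  -1.9 -9.7] rad 5.3 [0.9 0.3] 7.275
11.674675142076786 29.99271512031555
```

```bash
python3 - <<'E'
from h import *
off=np.array([.9,.3])
p=PSI0-np.radians(20)
while p>PSI_END-np.radians(6):
    p-=np.radians(3 if p>PSI_END+.06 else 1.2)
    f=np.array(robot.current_contact_force())[:2]; n=(bar(p)-H)/np.linalg.norm(bar(p)-H); tg=np.array([n[1],-n[0]])
    off=off@n*n+np.clip(.06*(f@n),-1,1)*n
    robot.move_linear([*(bar(p)+off),191.9],[np.pi,0,p+np.pi],speed=30)
    f=np.array(robot.current_contact_force()); print(np.degrees(p).round(1),f.round(1),"rad",(f[:2]@n).round(1),"tan",(f[:2]@tg).round(1),off.round(1))
    if f[:2]@tg<-16: break
print(robot.current_gripper_width()*93,robot.current_finger_force(),robot.current_t(),np.degrees(PSI_END))
for n in("side","top"): cv2.imwrite(f"pics/{n}2.png",cv2.resize(cam(n)["img"],(560,420)))
a=cv2.hconcat([cv2.imread("pics/top2.png")[60:260,60:360],cv2.imread("pics/side2.png")[40:240,180:480]])
cv2.imwrite("pics/e2.png",cv2.resize(a,(798,266)))
E
```

```text
-50.5 [ -5.   -0.3 -12.2] rad 5.0 tan 0.9 [0.6 0.2]
-53.5 [ -4.2  -1.1 -11.6] rad 4.4 tan -0.3 [0.3 0.1]
-56.5 [ -4.9  -1.6 -10.7] rad 5.1 tan -0.9 [0.1 0. ]
-59.5 [ -5.2  -0.9 -11.1] rad 5.3 tan -0.4 [-0.2 -0. ]
-62.5 [ -5.3  -0.9 -10.7] rad 5.4 tan -0.7 [-0.6 -0. ]
-65.5 [ -4.7  -1.1 -11. ] rad 4.7 tan -1.1 [-0.9  0. ]
-68.5 [ -4.8   0.8 -10.5] rad 4.8 tan 0.5 [-1.1  0.1]
-71.5 [ -4.8  -0.2 -11.5] rad 4.8 tan -0.8 [-1.4  0.2]
-74.5 [ -4.5   0.2 -10.5] rad 4.5 tan -0.6 [-1.7  0.3]
-77.5 [ -5.   -0.4 -10.8] rad 4.8 tan -1.5 [-1.9  0.4]
-80.5 [ -6.1   0.7 -12. ] rad 6.0 tan -1.0 [-2.2  0.6]
-83.5 [ -4.9   1.6 -11.5] rad 5.2 tan -0.1 [-2.5  0.8]
-86.5 [ -4.6   1.9 -11. ] rad 5.0 tan 0.1 [-2.7  1.1]
-87.7 [ -4.6   1.  -12. ] rad 4.6 tan -0.9 [-3.   1.3]
-88.9 [ -6.   -0.2 -13.2] rad 5.4 tan -2.6 [-3.2  1.4]
-90.1 [ -4.4   1.1 -14. ] rad 4.4 tan -0.9 [-3.5  1.6]
-91.3 [ -5.    1.2 -16.7] rad 5.0 tan -1.2 [-3.7  1.8]
-92.5 [ -3.8   1.3 -17.6] rad 4.0 tan -0.6 [-3.9  2. ]
-93.7 [ -5.1  -1.1 -17.8] rad 4.0 tan -3.4 [-4.   2.2]
-94.9 [ -9.4  -8.7 -15.1] rad 3.8 tan -12.3 [-4.2  2.4]
-96.1 [-13.3 -14.1 -13.1] rad 4.1 tan -19.0 [-4.3  2.6]
11.53176270054454 29.987935423851013 13.7167 -89.71409131831524
```

View pics/e2.png

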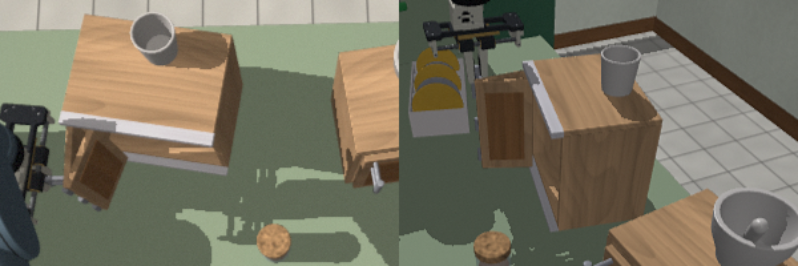

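The picture shows both panels folded together at the left jamb, near (95,170), and the tangential force jumped at the stop. I'll let go, rise and check.

```bash
python3 - <<'E'
from h import *
robot.move_gripper(0.5)
p=np.array(robot.current_tcp_pos());e=robot.current_eef_rot()
print(robot.current_contact_force().round(1))
print(robot.move_linear([p[0],p[1],320],speed=100,f_stop=10))
robot.move_ptp([350,430,340],e); robot.sleep(.5)
print(robot.current_contact_force().round(1),robot.current_t())
t=cam("top");s=cam("side")
cv2.imwrite("pics/f1.png",np.vstack([cv2.resize(t["img"][60:260,60:460],None,fx=1.5,fy=1.5),cv2.resize(s["img"][60:260,160:560],None,fx=1.5,fy=1.5)]))
cv2.imwrite("pics/f2.png",cv2.resize(t["img"][130:240,90:240],None,fx=5,fy=5,interpolation=cv2.INTER_CUBIC))
c=np.radians(-9.5)
for a in(1.3,1.35,1.4):print(a,proj(t,[*bar(c-a),232]),proj(t,[*(H+r2(c-a)@[-6,-118]),235]))
E
```

```text
[ 0.3 -0.5 -0.6]
False
[ 0.7 -0.9  0.5] 17.425
1.3 [ 95.7 192.4] [114.  198.7]
1.35 [ 93.5 191.6] [111.3 198.8]
1.4 [ 91.3 190.7] [108.6 198.8]
```

View pics/f1.png

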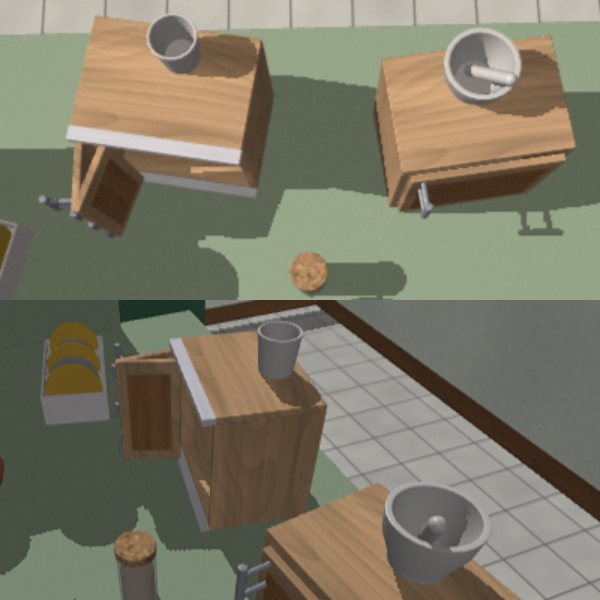

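View pics/f2.png

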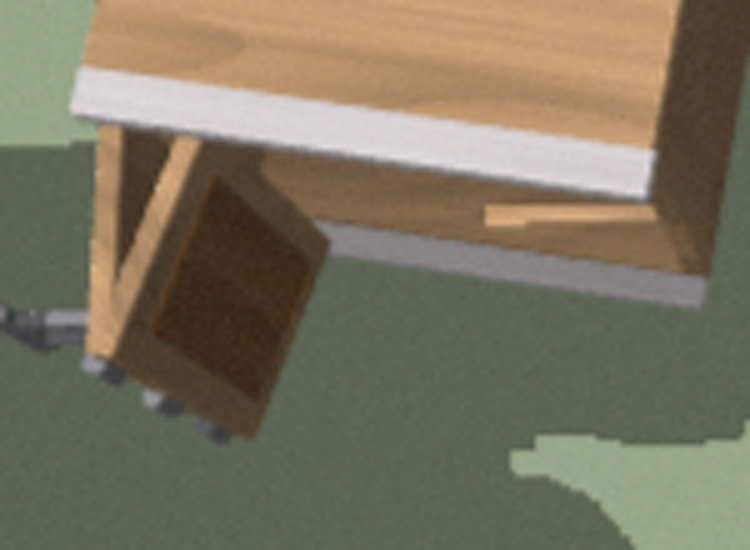

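The top view after release shows the bar near pixel (91,193), which matches the 1.40 prediction. The jar is at (265,241) as before, and the single door is still shut.

```bash
python3 -c "
from h import *
print(robot.hand_in())"
```

```text
the job is handed in; nothing more can be done
None
```

I pulled the bifold door open by its bar handle until it met its stop (about 1.40 rad in the top image), let go and moved the arm clear. The jar had not moved and the single door was still shut when I handed the job in, just after 17.4 s.

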